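# Wring a gauge block onto the fixed block of the focus-check stand

### The job

Make up the height step for checking the microscope's focus: pick up the loose block whose face is the same oblong as the block fixed on the black stand, gently lay it flat on one end of that fixed block so that the faces overlap by about half, lengthwise in line, then wring it on by sliding it along, never lifting it, until the two faces cover each other fully and line up, and let go. Do not set it straight down over the fixed block, and leave the square block and the round flat where they lie on the cork mat.

Things in the scene. Friction and masses are not known exactly. Their poses are not given: they have to be found in the camera images.
- stand: Black flat stand, 170 x 110 x 12 mm, fixed to the bench, with a plain white ceramic block 90 x 42 x 26 mm fixed on its middle (90 along the stand's x, 42 along y); that block's top face, without rim or stop, is 38 mm above the bench. Two screw heads (tops 17 mm above the bench) lie 68 mm from the centre along +x and -x. Origin: centre of the stand's underside, on the bench; z up.
- long_block: The block to wring: loose plain white ceramic block, 90 x 42 x 26 mm (x, y, z), 0.35 to 0.65 kg, lying flat on a cork mat (180 x 340 mm, 3 mm thick, fixed). Origin: centre of its underside (3 mm above the bench at the start); x along its 90 mm length, y along its 42 mm width, z up. Grasp it across the 42 mm width.
- square_block: Bystander on the same mat: loose white ceramic block, 42 x 42 x 26 mm, with a small dark dot in its top. Origin: centre of its underside, z up.
- round_flat: Bystander on the same mat: loose round white ceramic flat, 54 mm diameter, 26 mm high. Origin: centre of its underside, z up. The centres of the three loose pieces are at least 90 mm apart.

How it is judged:
On the way, in this order (a step that is already met when the one before it is completed fails the run):
1. the long block lies flat on the fixed block, faces touching and only partly overlapping (centres 20 to 70 mm apart, lengthwise in line within 20 mm and 20 degrees) (horizontal distance between long_block and stand between 0.02 and 0.07 m and y of long_block in the frame of stand between -0.02 and 0.02 m and angle between the x axis of long_block and the x axis of stand, either way round below 0.35 rad and z of long_block in the frame of stand between 0.033 and 0.043 m and angle between long_block's own z axis and vertical below 0.17 rad and contact force between long_block and stand above 0.5 N), for 0.1 s.
2. the long block has been slid on until the faces cover each other and line up (centres within 10 mm along and across, 11 degrees) (x of long_block in the frame of stand between -0.01 and 0.01 m and y of long_block in the frame of stand between -0.01 and 0.01 m and angle between the x axis of long_block and the x axis of stand, either way round below 0.19 rad and z of long_block in the frame of stand between 0.035 and 0.041 m and angle between long_block's own z axis and vertical below 0.09 rad and contact force between long_block and stand above 0.5 N), for 0.2 s.
At the end, for the whole second after the job is handed in: The long block rests flat on the fixed block of the stand, their oblong faces in contact and covering each other: centre within 10 mm lengthwise and 10 mm across, long sides parallel within 11 degrees, underside 35 to 41 mm above the bench, tilted less than 5 degrees, at rest (all of step 2 and linear speed of long_block below 0.02 m/s); the robot touches nothing.
It fails at once if the long block was lowered straight onto the fixed block, or lifted off it again (centres within 12 mm seen from above while its underside is 6 to 25 mm above the fixed face) (horizontal distance between long_block and stand below 0.012 m and z of long_block in the frame of stand between 0.044 and 0.063 m).
It fails at once if the long block was knocked or pressed hard on the stand (over 80 N) (contact force between long_block and stand above 80 N).
It fails at once if the square block was moved more than 20 mm (distance of square_block from where it was at the start of the episode above 0.02 m).
It fails at once if the round flat was moved more than 20 mm (distance of round_flat from where it was at the start of the episode above 0.02 m).
It also fails if it takes over 48 s, if anything falls off the work surface, if the arm or the gripper's body presses on something with over 40 N, if the wrist force passes 120 N, or if a joint passes its speed limit or range.

### The arm

A 7-joint arm with a two-finger parallel gripper is mounted at the origin on the work surface. World frame = base frame: x ahead of the robot, y to its left, z up, the work surface at z = 0. Lengths are in m, angles in rad, forces in N, time in s.
With the tool pointing down it reaches from about 0.4 to 0.85 m from the base axis. Payload 10.4 kg.
Tool frame: the origin (TCP) lies midway between the tips of the shut fingers; the grasp point (between the pads) lies 19 mm behind it (manip.grasp_offset is the distance from the TCP to the grasp point, in m); z points along the fingers, y is the line along which they close (so a half turn about z gives the same grasp; the last joint's range is limited). The gripper opens to 85 mm and grips with 20 to 120 N. Pads are 22 mm wide; open, the fingers measure 114 mm over their backs; the gripper's body (76 mm by 85 mm) begins 54 mm behind the grasp point. The pads swing forward as they close: fully open they stand 13 mm farther back than shut.
Start: joints at [-1.313, 0.332, -0.065, 1.46, 0.022, 1.35, -0.088], TCP at [0.173, 0.601, 0.231] pointing down, gripper open.
Joint ranges: [-2.6, 2.6], [-0.5, 2.12], [-1.47, 1.34], [0.16, 2.42], [-1.27, 4.41], [0.06, 2.06], [-2.6, 2.6]. Speed limits (rad/s): [2.22, 2.22, 2.79, 2.79, 3.14, 3.14, 3.14].

### API

Orientations are given as a unit quaternion [x, y, z, w].
In Python, from workcell import manip gives the robot as it stands.
- The arm moves only by the tool advance, called after "Call:" by a JSON object that holds its "op" and its "data", one argument or row to a line. Schema: {"type":"object","properties":{"offsets":{"type":"array","items":{"type":"array","items":{"type":"array","items":{"type":"number"},"minItems":7,"maxItems":7},"minItems":1,"maxItems":20},"minItems":1,"maxItems":1},"grip_n":{"type":"number"},"only":{"type":"string"},"quiet":{"type":"boolean"},"lines":{"type":"string"}},"required":["offsets"],"additionalProperties":false}. offsets is a list that holds a single list of rows (three levels of brackets), with 1 to 20 rows, each of 7 numbers: a rotation vector rx, ry, rz in rad, then dx, dy, dz in m, then the opening from 0.0 (shut) to 1.0 (fully open); each row is the pose to reach, as a shift and turn from the pose commanded when the call began, along the tool's axes at that moment; what a row does not reach only later rows make up. A row lasts 1/8 s, in which the tool goes at most 0.0625 m and 0.188 rad, less where a joint would pass 70% of its speed; a pose out of reach is approached as far as the arm can. The fingers move at their own pace and stop on an object; grip_n is the grip in N (left out, the last holds). Time passes only in rows, so rows that do not move let the fingers close. The tool returns the time, the measured TCP pose, the force, the opening and the grip force at its end. only (a regular expression) keeps the lines of the reply that match it, lines (a string "A,B") keeps lines A to B, and quiet returns only ok. Input that does not fit is refused with a message, and nothing moves.
- manip.get_obs(): the state, without advancing time (a new reading comes with each control period).
- manip.camera(name): name is "side" or "top"; returns the picture (384x512x3 uint8, blue, green, red); there is no depth.
- manip.calibration(name): a dict with "fx", "fy", "cx", "cy" (pixels), "k1" (the pictures are not rectified: a ray, as slopes to the right and down, at radius r is drawn at 1 + k1 r^2 times it, then the intrinsics apply), "world_from_camera" (4x4, takes a point from camera to world coordinates). Camera axes: x right, y up, looking along -z (the intrinsics and any distortion apply to the point x, -y, -z); pixel columns grow to the right and rows downward; lengths in m; the calibration is good to about 2 mm. A picture is of the moment at which its call begins. calibration takes no time and is no camera call.
- manip.hand_in(): hands the job in; it is judged then, once.
The state is a dict: "clock": time; "joint_pos": joint angles; "joint_velocities": joint speeds; "tau": joint torques, N m; "position": TCP position; "ee_rot": TCP orientation; "ft_force": force on the tool from outside, world axes, zero at the start; "torque": the same for the moment, N m; "grip_width": opening from 0.0 (shut) to 1.0 (fully open); "grasp_force": force on a finger pad.
Only numpy, scipy, OpenCV 4.12 (cv2) and the standard library are available. Lean on these libraries where they do the work, as an engineer would, in place of code of your own. Each camera call takes 0.05 s, during which the arm holds its last target. There are 200 camera calls.

## Working session

There is one attempt and no reset: what is moved stays moved. The work goes in short steps, Python scripts to look and compute and a tool call to move; the robot and the scene stay as the last step left them, time stands still between calls to the robot, and variables do not carry over. Pictures are saved under pics/ and viewed, at most 10 in all, crops included, and the job is handed in when it is done.

```bash
ls; mkdir -p pics
```

Run:
```python
from workcell import manip
import cv2
for n in("top","side"):
    cv2.imwrite(f"pics/{n}0.png",manip.camera(n)); c=manip.calibration(n); print({k:(v.tolist() if hasattr(v,'tolist') else v) for k,v in c.items()})
o=manip.get_obs();print(o["clock"],o["position"],o["ee_rot"],o["ft_force"],o["grip_width"],manip.grasp_offset)
```

```text
pics
workcell.py
{'fx': 412.4372111043959, 'fy': 412.4372111043959, 'cx': 252.8953469767688, 'cy': 186.83761868519434, 'k1': -0.1504223227348827, 'world_from_camera': [[0.02234412370866121, 0.9966104221443189, -0.07917326953596414, 0.4453329332816422], [-0.9997364328538806, 0.02269133010515882, 0.0034883180269623328, 0.00603694413394429], [0.00527304089596987, 0.07907445865373398, 0.9968547662665452, 1.0230297308726777], [0.0, 0.0, 0.0, 1.0]]}
{'fx': 347.37419578611724, 'fy': 347.37419578611724, 'cx': 255.28410572204606, 'cy': 187.33366301145404, 'k1': -0.07138726733904038, 'world_from_camera': [[-0.967708761005551, 0.1532511622942711, -0.2001345425671362, 0.35462291154239195], [-0.2520633498196484, -0.5944760480318264, 0.763585159621479, 0.6757532365677162], [-0.0019548787173203027, 0.7893746319536223, 0.6139086812200035, 0.5856525035479377], [0.0, 0.0, 0.0, 1.0]]}
0.1 [0.17309729 0.6002241  0.23060953] [ 1.39939657e-01  9.90159843e-01 -6.09405267e-04 -8.19702145e-05] [-0.06769643 -0.70815556  0.26430742] 0.997835716171784 0.0187
```

View pics/top0.png

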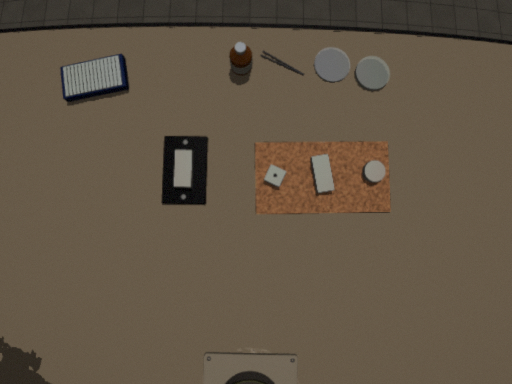

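View pics/side0.png

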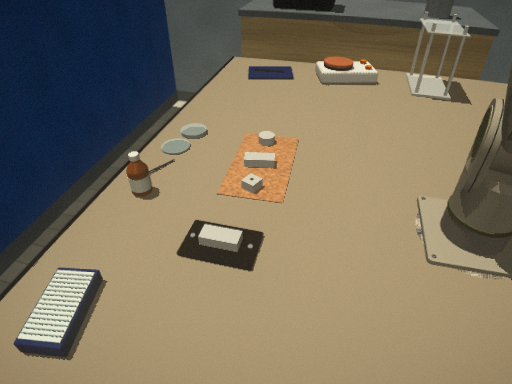

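The top view shows the stand at (185,170), the square at (275,176), the long block at (323,174) and the round flat at (375,171). I'll fit box silhouettes to both views.

Create h.py:
```python
from workcell import manip
import cv2, numpy as np
from scipy.optimize import minimize
def proj(name,P):
    c=manip.calibration(name); T=np.linalg.inv(np.array(c["world_from_camera"]))
    q=np.asarray(P,float)@T[:3,:3].T+T[:3,3]; s=np.c_[q[:,0],-q[:,1]]/-q[:,2:]
    s=s*(1+c["k1"]*(s**2).sum(1,keepdims=True)); return s*[c["fx"],c["fy"]]+[c["cx"],c["cy"]]
def box(x,y,yaw,z0,L=.09,W=.042,H=.026):
    c,s=np.cos(yaw),np.sin(yaw)
    return np.array([[x+c*a-s*b,y+s*a+c*b,z0+h] for a in(-L/2,L/2) for b in(-W/2,W/2) for h in(0,H)])
def sil(name,P,U=4):
    h=cv2.convexHull(proj(name,P).astype(np.float32))[:,0]
    m=np.zeros((384*U,512*U),np.uint8)
    cv2.fillConvexPoly(m,np.round(((h+.5)*U-.5)*16).astype(np.int32),255,shift=4)
    return cv2.resize(m,(512,384),interpolation=cv2.INTER_AREA)/255.
def white(img):  # soft whiteness: bright & unsaturated
    i=img.astype(float); return np.clip((i[...,0]-75)/60,0,1)   # blue channel: cork/bench/black are low
def fit(imgs,z0,g,dims=(.09,.042,.026),names=("top","side")):
    tgt={}
    for n in names:
        roi=cv2.dilate((sil(n,box(*g,z0,*[d+.015 for d in dims]))>0).astype(np.uint8),np.ones((5,5)))
        tgt[n]=(white(imgs[n]),roi)
    f=lambda p:sum((((sil(n,box(*p,z0,*dims))-w)**2)*r).sum() for n,(w,r) in tgt.items())
    r=minimize(f,g,method="Nelder-Mead",options=dict(initial_simplex=np.array(g)+np.array([[0,0,0],[.01,0,0],[0,.01,0],[0,0,.15]]),xatol=1e-4,fatol=1e-3))
    return r.x,r.fun
def pix2(name,u,v,z):
    return minimize(lambda p:((proj(name,[[p[0],p[1],z]])[0]-[u,v])**2).sum(),[.5,0],method="Nelder-Mead",options=dict(xatol=1e-5,fatol=1e-6)).x
```

Run:
```python
from h import *
im={n:cv2.imread(f"pics/{n}0.png") for n in("top","side")}
print("bg blue",im["top"][170,215],im["top"][190,300],im["top"][168,183],im["top"][174,323])
for nm,uv,z,d,yaw in(("fixed",(183,168),.012,(.09,.042,.026),0),("long",(323,174),.003,(.09,.042,.026),.15),("sq",(275,176),.003,(.042,.042,.026),.5),("round",(375,171),.003,(.05,.05,.026),0)):
    g=[*pix2("top",*uv,z+.026),yaw]
    for ns in(("top",),("side",),("top","side")): print(nm,ns,*fit(im,z,g,d,ns))
for n,(a,b,c,d) in dict(top=(150,400,120,220),side=(170,310,120,270)).items():
    w=im[n].copy()
    big=cv2.resize(w[c:d,a:b],None,fx=3,fy=3,interpolation=cv2.INTER_CUBIC); cv2.imwrite(f"pics/{n}_crop.png",big)
```

```text
bg blue [ 73  90 105] [ 59  90 132] [127 138 141] [131 143 142]
fixed ('top',) [0.56654813 0.17564029 0.02559332] 94.25039504036909
fixed ('side',) [0.57437902 0.1508307  0.02834644] 269.58772395232603
fixed ('top', 'side') [0.56722025 0.17288452 0.01561642] 535.02257881584
long ('top',) [ 0.56444024 -0.1681748   0.20804856] 83.71933006535949
long ('side',) [ 0.56715952 -0.17707328  0.24737657] 127.43467896962706
long ('top', 'side') [ 0.56474693 -0.17012283  0.18916563] 228.03959919261823
sq ('top',) [ 0.55598484 -0.0500055   1.13004001] 34.85400999615533
sq ('side',) [ 0.56519093 -0.07428843  0.77659313] 102.3711014994233
sq ('top', 'side') [ 0.55733548 -0.05172254  1.17320062] 168.62996347558632
round ('top',) [ 0.57367713 -0.30224637  0.34888625] 124.53540753556325
round ('side',) [ 0.5845373  -0.34273418  0.84820734] 86.04915224913493
round ('top', 'side') [ 0.5750482  -0.30494955  0.26798632] 313.262891195694
```

View pics/top_crop.png

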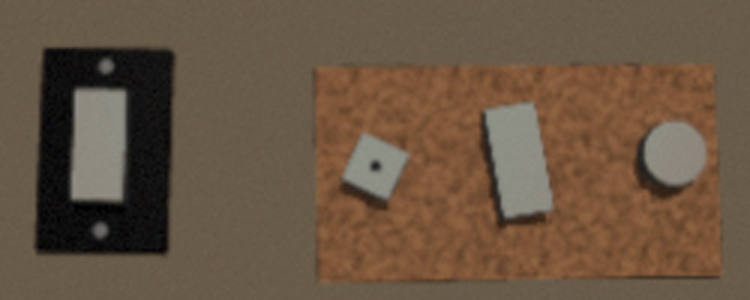

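Run:
```python
import h; from h import *
im={n:cv2.imread(f"pics/{n}0.png") for n in("top","side")}
def wht(img): return np.clip((img[...,0].astype(float)-75)/50,0,1)
h.white=wht
ov={n:cv2.resize(im[n],None,fx=4,fy=4,interpolation=cv2.INTER_CUBIC) for n in im}
for nm,uv,z,d,yaw in(("fixed",(183,168),.038,(.09,.042,.0001),0),("long",(323,174),.029,(.09,.042,.0001),.18),("sq",(275,176),.029,(.042,.042,.0001),-.45),("round",(375,171),.029,(.048,.048,.0001),0)):
    p,f=fit(im,z,[*pix2("top",*uv,z),yaw],d,("top",)); print(nm,p,f)
    if nm!="round":
      for n in im:
        q=np.round((proj(n,box(*p,z-.026,*d[:2],.026))+.5)*4-.5).astype(int)
        for t in(0,1): cv2.polylines(ov[n],[q[[0+t,2+t,6+t,4+t]]],True,(0,0,255) if t else (255,0,0),1)
# stand plate fit: dark mask
h.white=lambda g:(g.max(2)<55).astype(float)
class _: pass
m=(im["top"].max(2)<55).astype(np.uint8)[130:210,155:215]
c=np.argwhere(cv2.morphologyEx(m,cv2.MORPH_OPEN,np.ones((3,3)))); r=cv2.minAreaRect((c[:,::-1]+[155,130]).astype(np.float32))
b=np.array([pix2("top",*k,.012) for k in cv2.boxPoints(r)]); print("stand",b.mean(0),b, [np.hypot(*(b[i]-b[i-1])) for i in range(4)])
cv2.imwrite("pics/ov_side.png",ov["side"][480:1080,680:1240]); cv2.imwrite("pics/ov_top.png",ov["top"][520:860,620:1400])
```

```text
fixed [0.56649732 0.17336675 0.00430797] 23.25303114186851
long [ 0.56316946 -0.16637403  0.18809326] 12.614007996924261
sq [ 0.55503121 -0.04912536 -0.41167089] 15.390813533256441
round [ 0.57189159 -0.29620345  0.12917426] 43.98404259900038Traceback (most recent call last):
  File "<stdin>", line 17, in <module>
  File "h.py", line 27, in pix2
    return minimize(lambda p:((proj(name,[[p[0],p[1],z]])[0]-[u,v])**2).sum(),[.5,0],method="Nelder-Mead",options=dict(xatol=1e-5,fatol=1e-6)).x
           ~~~~~~~~^^^^^^^^^^^^^^^^^^^^^^^^^^^^^^^^^^^^^^^^^^^^^^^^^^^^^^^^^^^^^^^^^^^^^^^^^^^^^^^^^^^^^^^^^^^^^^^^^^^^^^^^^^^^^^^^^^^^^^^^^^^
    res = _minimize_neldermead(fun, x0, args, callback, bounds=bounds,
                               **options)
    fxr = func(xr)
    fx = function(np.copy(x), *(wrapper_args + args))
  File "h.py", line 27, in <lambda>
    return minimize(lambda p:((proj(name,[[p[0],p[1],z]])[0]-[u,v])**2).sum(),[.5,0],method="Nelder-Mead",options=dict(xatol=1e-5,fatol=1e-6)).x
                               ~~~~^^^^^^^^^^^^^^^^^^^^^^
  File "h.py", line 5, in proj
    c=manip.calibration(name); T=np.linalg.inv(np.array(c["world_from_camera"]))
ValueError: time passes only in moves, steps and waits
```

```bash
sed -i 's/^def proj/CAL={n:manip.calibration(n) for n in("top","side")}\ndef proj/; s/c=manip.calibration(name); T/c=CAL[name]; T/' h.py
```

Run:
```python
import h; from h import *
im={n:cv2.imread(f"pics/{n}0.png") for n in("top","side")}
ov={n:cv2.resize(im[n],None,fx=4,fy=4,interpolation=cv2.INTER_CUBIC) for n in im}
for p,z,d in(([0.5665,.1734,.0043],.012,(.09,.042,.026)),([.5632,-.1664,.188],.003,(.09,.042,.026)),([.5550,-.0491,-.412],.003,(.042,.042,.026))):
      for n in im:
        q=np.round((proj(n,box(*p,z,*d))+.5)*4-.5).astype(int)
        for t in(0,1): cv2.polylines(ov[n],[q[[0+t,2+t,6+t,4+t]]],True,(0,0,255) if t else (255,0,0),1)
m=(im["top"].max(2)<55).astype(np.uint8)[130:210,155:215]
c=np.argwhere(cv2.morphologyEx(m,cv2.MORPH_OPEN,np.ones((3,3)))); r=cv2.minAreaRect((c[:,::-1]+[155,130]).astype(np.float32))
b=np.array([pix2("top",*k,.012) for k in cv2.boxPoints(r)]); print("stand",b.mean(0),b, [np.hypot(*(b[i]-b[i-1])) for i in range(4)])
cv2.imwrite("pics/ov_side.png",ov["side"][480:1080,680:1240]); cv2.imwrite("pics/ov_top.png",ov["top"][520:860,620:1400])
```

```text
stand [0.56415905 0.17372871] [[0.47836127 0.22743215]
 [0.65089569 0.22969346]
 [0.6495003  0.11918226]
 [0.47787893 0.11860698]] [np.float64(0.10882624070303867), np.float64(0.17254923759670587), np.float64(0.11052000834453635), np.float64(0.17162232744357736)]
```

View pics/ov_side.png

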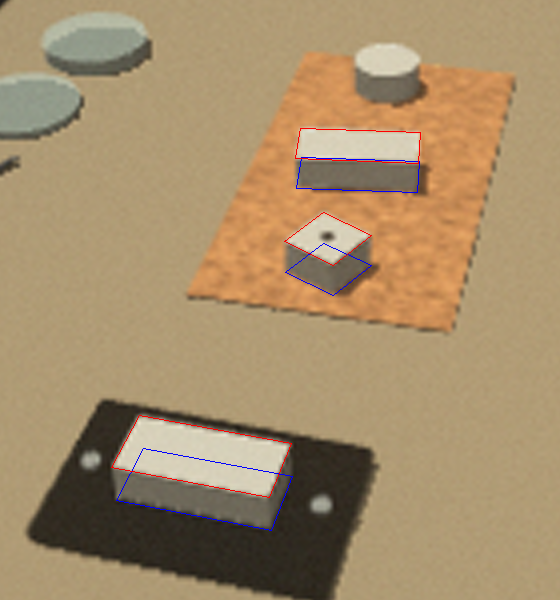

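View pics/ov_top.png

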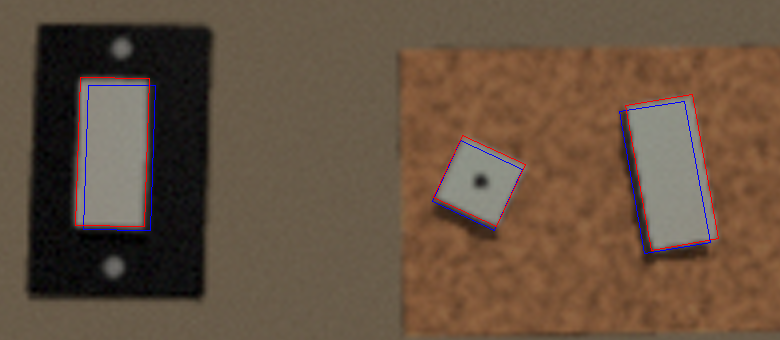

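The overlays match the red top faces in both views to about a millimetre. The fixed block is at (0.566, 0.1735) with yaw ≈0.005, and the long block at (0.563, -0.166) with yaw 0.188. Next I move above the long block.

Create rel.py:
```python
import sys; from h import *
from scipy.spatial.transform import Rotation as R
# target: x y z yaw_of_long_axis -> row relative to present pose
x,y,z,yaw=map(float,sys.argv[1:5]); o=manip.get_obs()
Rt=R.from_quat(o["ee_rot"]); p=Rt.inv().apply(np.array([x,y,z])-o["position"])
ya=Rt.apply([0,1,0]); xa=np.array([np.cos(yaw),np.sin(yaw),0])
ty=np.array([-np.sin(yaw),np.cos(yaw),0]); ty*=np.sign(ty@ya); tz=np.array([0,0,-1.]); tx=np.cross(ty,tz)
rv=(Rt.inv()*R.from_matrix(np.c_[tx,ty,tz])).as_rotvec()
print("row",np.round(rv,4),np.round(p,4),"| t",round(o["clock"],2),"pos",np.round(o["position"],4),"F",np.round(o["ft_force"],2),"grip",round(float(o["grip_width"]),3),o["grasp_force"],"q",np.round(o["joint_pos"],2))
```

```text
(no output)
```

Call:
{"op": "advance", "data": {
  "offsets": [
    [[0,0,-0.1,-0.1,-0.06,0,1],[0,0,-0.2,-0.2,-0.12,0,1],[0,0,-0.3,-0.25,-0.15,0,1],[0,0,-0.4,-0.3,-0.18,0,1],[0,0,-0.469,-0.35,-0.21,0,1],[0,0,-0.469,-0.411,-0.246,0.02,1],[0,0,-0.469,-0.411,-0.246,0.02,1],[0,0,-0.469,-0.44,-0.30,0.04,1],[0,0,-0.469,-0.47,-0.35,0.04,1],[0,0,-0.469,-0.50,-0.42,0.05,1],[0,0,-0.469,-0.53,-0.48,0.07,1],[0,0,-0.469,-0.55,-0.54,0.09,1],[0,0,-0.469,-0.587,-0.60,0.1,1],[0,0,-0.469,-0.587,-0.629,0.11,1],[0,0,-0.469,-0.587,-0.629,0.11,1],[0,0,-0.469,-0.587,-0.629,0.11,1],[0,0,-0.469,-0.587,-0.629,0.11,1],[0,0,-0.469,-0.587,-0.629,0.11,1]]
  ],
  "grip_n": 30
}}

```text
clock: 2.35
position: [0.5633, -0.1649, 0.1214]
ee_rot: [-0.095, 0.995, 0.0, 0.0]
ft_force: [-0.7, -1.2, 1.4]
grip_width: 1.001
grasp_force: 0.0
```

```bash
python3 rel.py .5632 -.1664 .004 .188
```

```text
row [0.0006 0.0005 0.0024] [ 0.0004 -0.0016  0.1174] | t 2.35 pos [ 0.5633 -0.1649  0.1214] F [-0.71 -1.23  1.4 ] grip 1.001 0.0 q [-0.17  0.35  0.46  1.72 -0.17  1.11  2.1 ]
```

Call:
{"op": "advance", "data": {
  "offsets": [
    [[0,0,0,0,-0.0015,0.03,1],[0,0,0,0,-0.0015,0.06,1],[0,0,0,0,-0.0015,0.08,1],[0,0,0,0,-0.0015,0.09,1],[0,0,0,0,-0.0015,0.1,1],[0,0,0,0,-0.0015,0.108,1],[0,0,0,0,-0.0015,0.115,1],[0,0,0,0,-0.0015,0.115,1],[0,0,0,0,-0.0015,0.115,1]]
  ]
}}

```text
clock: 3.48
position: [0.5634, -0.1681, 0.0066]
ee_rot: [-0.094, 0.996, -0.0, 0.0]
ft_force: [-0.3, 0.8, 0.1]
grip_width: 1.003
grasp_force: 0.0
```

```bash
python3 rel.py .5632 -.1664 .004 .188
```

```text
row [-0.0001  0.0004  0.0001] [-0.0002  0.0017  0.0026] | t 3.48 pos [ 0.5634 -0.1681  0.0066] F [-0.28  0.76  0.08] grip 1.003 0.0 q [-0.13  0.5   0.42  1.8  -0.25  0.9   2.16]
```

Run:
```python
from h import *
a=manip.camera("side");cv2.imwrite("pics/g1.png",cv2.resize(a[90:220,190:330],None,fx=4,fy=4,interpolation=cv2.INTER_CUBIC))
```

```text
(no output)
```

View pics/g1.png

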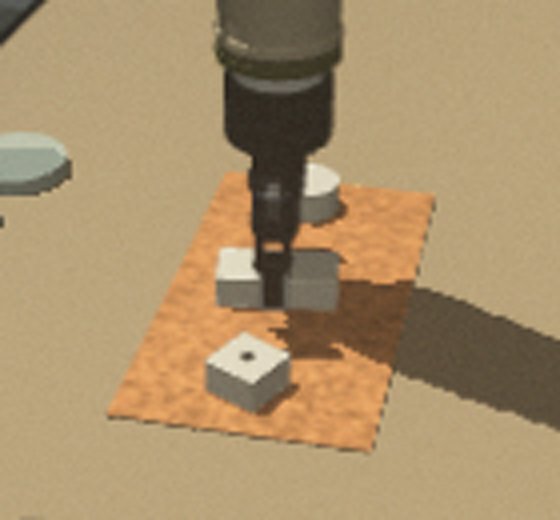

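The fingers straddle the long block near its middle, and the square and round are clear. Closing now.

Call:
{"op": "advance", "data": {
  "offsets": [
    [[0,0,0,0,0.0017,0.002,1],[0,0,0,0,0.0017,0.002,0.6],[0,0,0,0,0.0017,0.002,0.4],[0,0,0,0,0.0017,0.002,0.2],[0,0,0,0,0.0017,0.002,0.2],[0,0,0,0,0.0017,0.002,0.2],[0,0,0,0,0.0017,0.002,0.2],[0,0,0,0,0.0017,0.002,0.2]]
  ],
  "grip_n": 50
}}

```text
clock: 4.53
position: [0.5631, -0.1665, 0.0045]
ee_rot: [-0.094, 0.996, -0.0, 0.0]
ft_force: [-0.3, -1.1, 6.5]
grip_width: 0.48
grasp_force: 52.5
```

```bash
python3 rel.py .5632 -.1664 .004 .188
```

```text
row [-0.0002  0.0005  0.    ] [-0.0001  0.0001  0.0005] | t 4.53 pos [ 0.5631 -0.1665  0.0045] F [-0.26 -1.11  6.49] grip 0.48 52.54605531692505 q [-0.13  0.5   0.42  1.8  -0.25  0.89  2.16]
```

Call:
{"op": "advance", "data": {
  "offsets": [
    [[0,0,0,0,0,-0.01,0.2],[0,0,0,0,0,-0.03,0.2],[0,0,0,0,0,-0.06,0.2],[0,0,0,0,0,-0.09,0.2],[0,0,0,0,0,-0.11,0.2],[0,0,0,0,0,-0.12,0.2],[0,0,0,0,0,-0.12,0.2],[0,0,0,0,0,-0.12,0.2]]
  ]
}}

```text
clock: 5.52
position: [0.5623, -0.1661, 0.1234]
ee_rot: [-0.094, 0.996, 0.0, -0.001]
ft_force: [-0.3, 0.3, -3.8]
grip_width: 0.478
grasp_force: 51.6
```

```bash
python3 rel.py .526 .1735 .125 .005
```

```text
row [ 0.0005 -0.0014  0.1833] [-0.0279  0.3404 -0.0014] | t 5.53 pos [ 0.5623 -0.1661  0.1234] F [-0.34  0.26 -3.84] grip 0.478 51.58258080482483 q [-0.17  0.35  0.47  1.72 -0.17  1.11  2.1 ]
```

Call:
{"op": "advance", "data": {
  "offsets": [
    [[0,0,0.02,-0.002,0.02,0,0.2],[0,0,0.04,-0.005,0.05,0,0.2],[0,0,0.06,-0.008,0.09,0,0.2],[0,0,0.08,-0.011,0.13,0,0.2],[0,0,0.1,-0.014,0.17,0,0.2],[0,0,0.12,-0.017,0.21,0,0.2],[0,0,0.14,-0.02,0.25,0,0.2],[0,0,0.16,-0.023,0.285,0,0.2],[0,0,0.175,-0.026,0.31,0,0.2],[0,0,0.183,-0.028,0.33,0,0.2],[0,0,0.183,-0.028,0.34,0,0.2],[0,0,0.183,-0.028,0.34,0,0.2],[0,0,0.183,-0.028,0.34,0,0.2],[0,0,0.183,-0.028,0.34,0,0.2]]
  ]
}}

```text
clock: 7.28
position: [0.5269, 0.172, 0.1243]
ee_rot: [-0.002, 1.0, -0.0, 0.0]
ft_force: [-0.7, -0.8, -3.9]
grip_width: 0.484
grasp_force: 51.6
```

```bash
python3 rel.py .526 .1735 .055 .005
```

Run:
```python
from h import *
a=manip.camera("side");cv2.imwrite("pics/g2.png",cv2.resize(a[110:290,140:320],None,fx=3,fy=3,interpolation=cv2.INTER_CUBIC))
```

```text
row [-0.0002  0.     -0.0011] [0.0009 0.0015 0.0693] | t 7.28 pos [0.5269 0.172  0.1243] F [-0.69 -0.81 -3.9 ] grip 0.484 51.57123863697052 q [-0.67  0.27  0.31  1.8  -0.09  1.09  1.25]
```

View pics/g2.png

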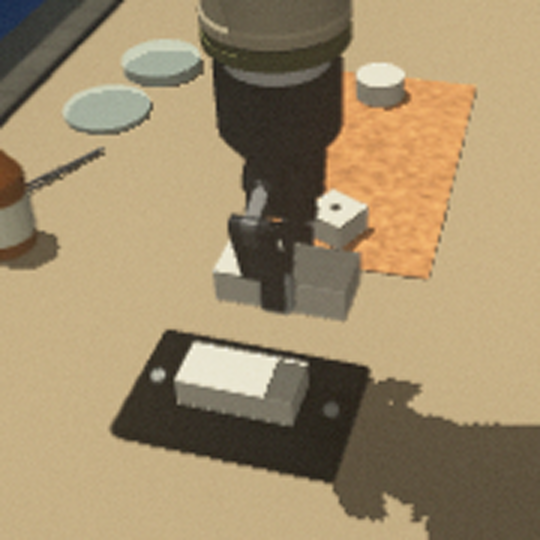

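The block is held level over the near end of the stand, above the fixed block at about (245,375) in the crop. Lowering to just above it.

Call:
{"op": "advance", "data": {
  "offsets": [
    [[0,0,0,0,0.0015,0.02,0.2],[0,0,0,0,0.0015,0.04,0.2],[0,0,0,0,0.0015,0.055,0.2],[0,0,0,0,0.0015,0.065,0.2],[0,0,0,0,0.0015,0.071,0.2],[0,0,0,0,0.0015,0.075,0.2],[0,0,0,0,0.0015,0.078,0.2],[0,0,0,0,0.0015,0.079,0.2],[0,0,0,0,0.0015,0.079,0.2],[0,0,0,0,0.0015,0.079,0.2],[0,0,0,0,0.0015,0.079,0.2]]
  ]
}}

```text
clock: 8.7
position: [0.5268, 0.1745, 0.0455]
ee_rot: [-0.003, 1.0, 0.0, 0.0]
ft_force: [-0.5, -0.6, -3.7]
grip_width: 0.481
grasp_force: 51.6
```

```bash
python3 rel.py .526 .1735 .0395 .005
```

```text
row [0.0002 0.0002 0.0002] [ 0.0008 -0.001   0.006 ] | t 8.7 pos [0.5268 0.1745 0.0455] F [-0.54 -0.56 -3.67] grip 0.481 51.649587750434875 q [-0.65  0.37  0.3   1.86 -0.13  0.94  1.28]
```

Call:
{"op": "advance", "data": {
  "offsets": [
    [[0,0,0,0,0,0.001,0.2],[0,0,0,0,0,0.002,0.2],[0,0,0,0,0,0.003,0.2],[0,0,0,0,0,0.004,0.2],[0,0,0,0,0,0.0045,0.2],[0,0,0,0,0,0.005,0.2],[0,0,0,0,0,0.005,0.2],[0,0,0,0,0,0.005,0.2]]
  ]
}}

```text
clock: 9.7
position: [0.5268, 0.1745, 0.0403]
ee_rot: [-0.003, 1.0, 0.0, 0.0]
ft_force: [-0.0, 0.3, -4.1]
grip_width: 0.481
grasp_force: 51.6
```

```bash
python3 rel.py .526 .1735 .0395 .005
```

```text
row [0.0001 0.     0.0002] [ 0.0008 -0.001   0.0008] | t 9.7 pos [0.5268 0.1745 0.0403] F [-0.01  0.33 -4.12] grip 0.481 51.64789259433746 q [-0.65  0.37  0.29  1.86 -0.13  0.93  1.28]
```

Call:
{"op": "advance", "data": {
  "offsets": [
    [[0,0,0,0,0,0.0005,0.2],[0,0,0,0,0,0.001,0.2],[0,0,0,0,0,0.001,0.2]]
  ]
}}

```text
clock: 10.07
position: [0.5268, 0.1745, 0.0396]
ee_rot: [-0.003, 1.0, 0.0, 0.0]
ft_force: [-1.4, -0.9, 1.1]
grip_width: 0.48
grasp_force: 52.1
```

```bash
python3 rel.py .526 .1735 .0395 .005
```

```text
row [0.0003 0.0001 0.0001] [ 0.0008 -0.001   0.0001] | t 10.07 pos [0.5268 0.1745 0.0396] F [-1.38 -0.88  1.08] grip 0.48 52.1029007434845 q [-0.65  0.38  0.29  1.86 -0.13  0.92  1.28]
```

Call:
{"op": "advance", "data": {
  "offsets": [
    [[0,0,0,0,0,0.0005,0.2],[0,0,0,0,0,0.0005,0.2],[0,0,0,0,0,0.0005,0.2]]
  ]
}}

```text
clock: 10.45
position: [0.5267, 0.1745, 0.0395]
ee_rot: [-0.003, 1.0, 0.0, -0.0]
ft_force: [-5.4, -1.6, 6.9]
grip_width: 0.48
grasp_force: 53.1
```

Contact made with about 10 N. Now I slide it along.

Call:
{"op": "advance", "data": {
  "offsets": [
    [[0,0,0,-0.002,0,0,0.2],[0,0,0,-0.005,0,0,0.2],[0,0,0,-0.008,0,0,0.2],[0,0,0,-0.011,-0.001,0,0.2],[0,0,0,-0.014,-0.001,0,0.2],[0,0,0,-0.017,-0.001,0,0.2],[0,0,0,-0.02,-0.001,0,0.2],[0,0,0,-0.02,-0.001,0,0.2]]
  ]
}}

```text
clock: 11.45
position: [0.5469, 0.1742, 0.0395]
ee_rot: [-0.003, 1.0, 0.0, 0.0]
ft_force: [-4.6, 0.2, 5.4]
grip_width: 0.481
grasp_force: 52.9
```

```bash
python3 rel.py .566 .1735 .0395 .005
```

```text
row [0.0009 0.0002 0.0006] [-0.0191 -0.0008  0.    ] | t 11.45 pos [0.5469 0.1742 0.0395] F [-4.63  0.19  5.43] grip 0.481 52.89536118507385 q [-0.63  0.41  0.29  1.81 -0.15  0.94  1.3 ]
```

Call:
{"op": "advance", "data": {
  "offsets": [
    [[0,0,0,-0.003,0,0,0.2],[0,0,0,-0.006,0,0,0.2],[0,0,0,-0.009,0,0,0.2],[0,0,0,-0.012,-0.0008,0,0.2],[0,0,0,-0.015,-0.0008,0,0.2],[0,0,0,-0.017,-0.0008,0,0.2],[0,0,0,-0.019,-0.0008,0,0.2],[0,0,0,-0.019,-0.0008,0,0.2],[0,0,0,-0.019,-0.0008,0,0.2]]
  ]
}}

```text
clock: 12.58
position: [0.5657, 0.1735, 0.0395]
ee_rot: [-0.003, 1.0, 0.0, -0.0]
ft_force: [-5.2, 0.9, 7.0]
grip_width: 0.484
grasp_force: 52.9
```

```bash
python3 rel.py .566 .1735 .0395 .005
```

Run:
```python
from h import *
for n in("side","top"):
    a=manip.camera(n);cv2.imwrite(f"pics/{n}3.png",a); b=cv2.resize(a,None,fx=6,fy=6,interpolation=cv2.INTER_CUBIC)
    for z,col in((.012,(255,0,0)),(.038,(0,0,255))):
        q=np.round((proj(n,box(.5665,.1734,.0045,z))+.5)*6-.5).astype(int)
        for t in(0,1): cv2.polylines(b,[q[[t,2+t,6+t,4+t]]],True,col,1)
    (u,v)=np.round(proj(n,[[.5665,.1735,.04]])[0]*6).astype(int); cv2.imwrite(f"pics/{n}3c.png",b[v-260:v+260,u-260:u+260])
```

```text
row [ 0.0009 -0.      0.0006] [-0.0003  0.      0.    ] | t 12.57 pos [0.5657 0.1735 0.0395] F [-5.15  0.94  6.99] grip 0.484 52.89949357509613 q [-0.61  0.45  0.29  1.76 -0.16  0.95  1.32]
```

View pics/side3c.png

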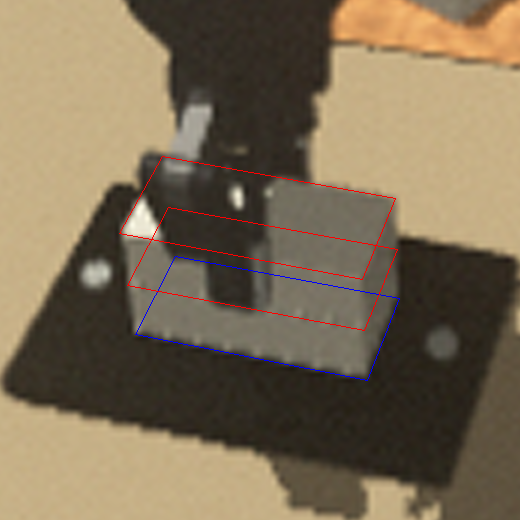

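The upper block's outline fits the red box edges, e.g. corners (120,233) and (397,198), so it is aligned to about 1 mm. Releasing.

Call:
{"op": "advance", "data": {
  "offsets": [
    [[0,0,0,0,0,0,0.55],[0,0,0,0,0,0,0.65],[0,0,0,0,0,0,0.8],[0,0,0,0,0,0,1],[0,0,0,0,0,0,1],[0,0,0,0,0,0,1],[0,0,0,0,0,0,1],[0,0,0,0,0,-0.01,1],[0,0,0,0,0,-0.03,1],[0,0,0,0,0,-0.06,1],[0,0,0,0,0,-0.1,1],[0,0,0,0,0,-0.15,1],[0,0,0,0,0,-0.15,1],[0,0,0,-0.02,0.06,-0.15,1],[0,0,0,-0.02,0.11,-0.15,1],[0,0,0,0,0.16,-0.15,1],[0,0,0,0,0.16,-0.15,1],[0,0,0,0,0.16,-0.15,1]]
  ]
}}

```text
clock: 14.92
position: [0.5649, 0.3322, 0.1885]
ee_rot: [-0.003, 1.0, -0.0, -0.0]
ft_force: [0.2, -0.8, -0.3]
grip_width: 1.002
grasp_force: 0.0
```

Run:
```python
from h import *
for n in("side","top"):
    a=manip.camera(n); b=cv2.resize(a,None,fx=6,fy=6,interpolation=cv2.INTER_CUBIC); cv2.imwrite(f"pics/{n}4.png",a)
    for z in(.012,.038):
        q=np.round((proj(n,box(.5665,.1734,.0045,z))+.5)*6-.5).astype(int)
        for t in(0,1): cv2.polylines(b,[q[[t,2+t,6+t,4+t]]],True,(0,0,255),1)
    (u,v)=np.round(proj(n,[[.5665,.1735,.04]])[0]*6).astype(int); cv2.imwrite(f"pics/{n}4c.png",b[v-260:v+260,u-260:u+260])
```

Run:
```python
import cv2,numpy as np
cv2.imwrite("pics/fin.png",cv2.resize(np.hstack([cv2.imread(f"pics/{n}4c.png") for n in("side","top")]),(800,400)))
```

```text
(no output)
```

View pics/fin.png

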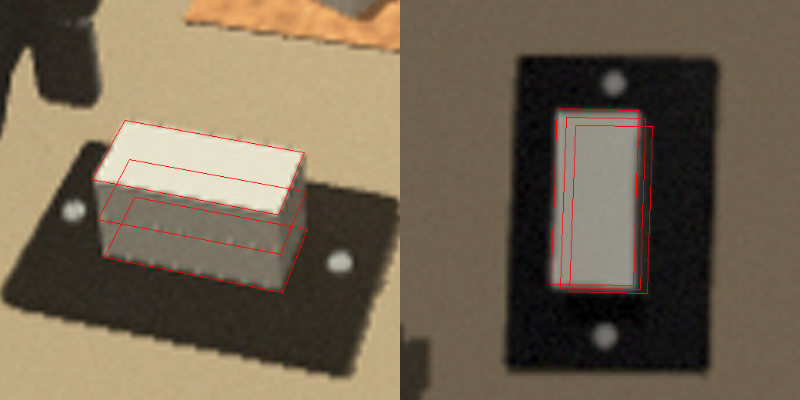

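The block sits exactly over the fixed one in both views, with the top-face corners on the red lines, and the gripper is clear.

```bash
python3 -c "
from workcell import manip
print(manip.hand_in())"
```

```text
the job is handed in; nothing more can be done
None
```

The long block was laid on one end of the fixed block with the faces overlapping by about half, slid on until they lined up to about 1 mm in both camera views, then released; the job was handed in just after 15 s, with no verdict printed.

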